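# Clamp the tube rack in the feed stage

### The arm

A 6-joint arm with a two-finger parallel gripper is mounted at the origin on a cart in front of the work surface, level with it; the furniture and walls round the work are solid. World frame = base frame: x ahead of the robot, y to its left, z up, the work surface at z = 0. Lengths are in mm, angles in rad, forces in N, time in s.
With the tool pointing down it reaches from about 275 to 825 mm from the base axis. Payload 5.2 kg.
Tool frame: the origin (TCP) lies at the very end of the fingers, on their centre line; the grasp point (between the pads) lies 19 mm behind it; z points along the fingers, y is the line along which they close (so a half turn about z gives the same grasp; the last joint's range is limited). The gripper opens to 93 mm and grips with 3 to 60 N. Pads are 15 mm wide; open, the fingers measure 128 mm over their backs; the gripper's body (75 mm by 188 mm) begins 65 mm behind the grasp point.
Start: joints at [1.105, 0.259, 1.535, -0, 1.348, -0.203], TCP at [142.859, 531.127, 218.653] pointing down, gripper open.
Joint ranges: [-3.14, 3.14], [-0.91, 2.08], [0.19, 2.58], [-1.22, 4.36], [0.22, 2.71], [-3.12, 3.12]. Speed limits (rad/s): [2.57, 2.57, 3.14, 3.14, 3.14, 3.14].

### API

Orientations are given as [roll, pitch, yaw] about the fixed x, y, z axes, in that order (R = Rz(yaw) Ry(pitch) Rx(roll)).
In Python, from bench import robot gives the robot as it stands. The module is installed in compiled form; this text tells all that it offers. Calls block until the motion is done:
- robot.move_ptp(position, orientation): joint-space move of the TCP to a pose.
- robot.move_linear(position, ori=None, speed=150, f_stop=None): straight line of the TCP; ori=None keeps the orientation; speed is the mean speed in mm/s. With f_stop (N) it stops when the force on the tool has changed by that much, and returns True; else False.
- robot.move_j(angles): joint-space move.
- robot.move_gripper(opening): opening from 0.0 (shut) to 1.0 (fully open); the grip force is fixed at half the most; returns when the fingers have stopped.
- robot.sleep(seconds).
- robot.inverse_kinematics(position, orientation): joint angles nearest the present ones, or None.
- robot.get_image(name): name is "scene" or "top" or "wrist"; returns a dict with "img" (480x640x3 uint8, blue, green, red), "fovy" (degrees; the focal length in pixels is half the picture's height over the tangent of half this angle, whatever the lens; pixels are square), "cx", "cy" (the principal point, pixels), "k1" (the pictures are not rectified: a ray, as slopes to the right and down, at radius r is drawn at 1 + k1 r^2 times it, then the intrinsics apply), "eye" and "orientation" of the camera in the world. Camera axes: x right, y down, z forward; pixel columns grow to the right and rows downward; lengths in mm; the calibration is good to about 2 mm. A picture is of the moment at which its call begins. There is no depth.
A pose or a line that the arm cannot do raises robot.MotionError and nothing moves.
- robot.hand_in(): hands the job in; it is judged then, once.
Readings, each from a call of its own:
- robot.current_t(): time.
- robot.current_qpos(): joint angles.
- robot.current_joint_vel(): joint speeds.
- robot.current_joint_efforts(): joint torques, N m.
- robot.current_tcp_pos(): TCP position.
- robot.current_eef_rot(): TCP orientation.
- robot.current_contact_force(): force on the tool from outside, world axes, zero at the start.
- robot.current_ft_torque(): the same for the moment, N m.
- robot.current_gripper_width(): opening from 0.0 (shut) to 1.0 (fully open).
- robot.current_finger_force(): force on a finger pad.
Only numpy, scipy, OpenCV 4.12 (cv2) and the standard library are available. Lean on these libraries where they do the work, as an engineer would, in place of code of your own. Each camera call takes 0.05 s, during which the arm holds its last target. There are 200 camera calls.

### The job

Set the green tube rack upright on the bed of the feed stage, between its jaw and its blue fence, then turn the black feed knob on the sliding carriage until the jaw has pushed the rack flat against the fence and holds it snugly, at a clamping force of about 10 newtons. Move the carriage only by its knob, which travels with it, never squeeze the rack hard, and leave the other things where they are.

Things in the scene. Friction and masses are not known exactly. Their poses are not given: they have to be found in the camera images.
- tube_rack: green plastic tube rack, an empty open-topped box with 2 mm walls, 54 (its x) x 104 (its y) x 43 (its z) mm, 0.12 kg; origin at the centre of its underside. It stands loose on the worktop; grip it across its 54 mm side.
- stage: fixed aluminium feed stage; origin at worktop height under the bed, +x the way the jaw closes, z up. Bed 230 x 150 mm, 12 mm thick. Steel side lips, 8 mm above the bed, bound the rack's place at y = -58 and +58 mm: the rack's 104 mm side lies along y, either way round, with 6 mm spare each end. A blue fence, top 34 mm above the worktop, stands across the +x end.
- rack_seat (a point): nominal place, on the bed's top, of the centre of the rack's underside when the rack is flat against the fence: 58 mm along the stage's x, 12 mm above the worktop; axes as the stage's. The blue fence is adjustable: its face nominally stands 27 mm beyond this point along +x, but truly up to 5 mm nearer or farther, so the end of the feed must be felt.
- jaw: carriage: grey saddle with a rubber-faced jaw in front and the knob on top, sliding along the stage's x. Origin at worktop height straight under the knob's axis, axes as the stage's; the jaw's face is 55 mm ahead (+x). Saddle 60 x 124 mm, top 39 mm above the worktop.
- feed_knob: black fluted round knob with a white pointer line, 36 mm in diameter, upright axis, 58 to 90 mm above the worktop, riding on the carriage. Origin on its axis at worktop height. Turned clockwise seen from above it drives the carriage, itself included, along the stage's +x, 14 mm per radian; turned back, it backs off. It takes several regrasps.
- knob_grip (a point): point on the knob's axis, 78 mm above the worktop, the height at which to grip it. Turning it takes about 0.2 N m (friction, less when creeping); each newton of clamping force adds 0.014 N m, or pushes the hand back. Let go, its friction holds up to about 15 N of clamping force. Once rack, jaw and fence touch, the clamping force grows by about 1.1 N per 0.01 rad.
- jaw_face (a point): middle of the jaw's unpressed face line, 24 mm above the worktop, fixed on the carriage; in the stage's frame it starts at x = -5 to +7 mm and, with the rack clamped, stands near +31 mm (26 to 38). The rubber-faced pad there (8 x 100 x 20 mm, top 34 mm above the worktop) is sprung: it gives way 1 mm for each 8 N, 4 mm at most.
- slide_box: lilac and white slide box, 58 x 84 x 30 mm, loose bystander; origin at the centre of its underside
- tape: roll of beige tape lying flat, 100 mm across, 25 mm high, loose bystander; origin at the centre of its underside
- marker: red and white marker lying down, 135 mm long, 16 mm high, loose bystander; origin under its middle
Things that resemble listed ones, but are neither listed nor needed, are in the scene too. There is more than one size of the tube_rack; the one meant has the size given above.

How it is judged:
By the outcome, as a careful person would: the job done as asked, in the order asked, and still so for the second after the job is handed in, with the robot touching nothing.
It also fails if it takes over 67 s, if anything falls off the work surface, if the arm or the gripper's body presses on something with over 40 N, if the wrist force passes 120 N, or if a joint passes its speed limit or range.

## Working session

There is one attempt and no reset: what is moved stays moved. The work goes in short steps, each a Python script; the robot and the scene stay as the last script left them, time stands still between calls to the robot, and variables do not carry over. Pictures are saved under pics/ and viewed, at most 10 in all, crops included, and the job is handed in when it is done.

```bash
mkdir -p pics
cat > h.py <<'E'
import numpy as np, cv2
from scipy.spatial.transform import Rotation as R
from bench import robot
def cam(n,f=None):
    d=robot.get_image(n)
    if f: cv2.imwrite('pics/'+f,d['img'])
    return d
def K(d):
    f=240/np.tan(np.radians(d['fovy'])/2); return np.array([[f,0,d['cx']],[0,f,d['cy']],[0,0,1.]])
def dist(d): return np.array([d['k1'],0,0,0,0.])
def rot(d):
    o=np.array(d['orientation'],float); return o if o.shape==(3,3) else R.from_euler('xyz',o).as_matrix()
def p2w(d,uv,z):
    n=cv2.undistortPoints(np.array(uv,float).reshape(-1,1,2),K(d),dist(d))[:,0]
    r=np.c_[n,np.ones(len(n))]@rot(d).T; e=np.array(d['eye'],float)
    return e+r*((np.broadcast_to(z,len(r))-e[2])/r[:,2])[:,None]
def w2p(d,P):
    M=rot(d).T; return cv2.projectPoints(np.array(P,float).reshape(-1,1,3),cv2.Rodrigues(M)[0],-M@np.array(d['eye'],float),K(d),dist(d))[0][:,0]
E
python3 - <<'E'
from h import *
import pickle
for n in('top','scene'):
    d=cam(n,n+'0.png'); pickle.dump(d,open(n+'0.pkl','wb')); print({k:v for k,v in d.items() if k!='img'})
E
```

```text
{'fovy': 47.535746356792025, 'cx': 314.24248193958266, 'cy': 244.13133073261199, 'k1': -0.029278931061104338, 'eye': array([425.98147129, 126.66909158, 925.46445682]), 'orientation': array([-2.96040659, -0.00604824, -1.59168183])}
{'fovy': 46.379947008112424, 'cx': 326.2410523709581, 'cy': 239.4833907231046, 'k1': -0.14775535921276572, 'eye': array([  12.22297268, -258.68356566,  564.21569184]), 'orientation': array([-2.202143  , -0.01359723, -0.93338541])}
```

View pics/top0.png

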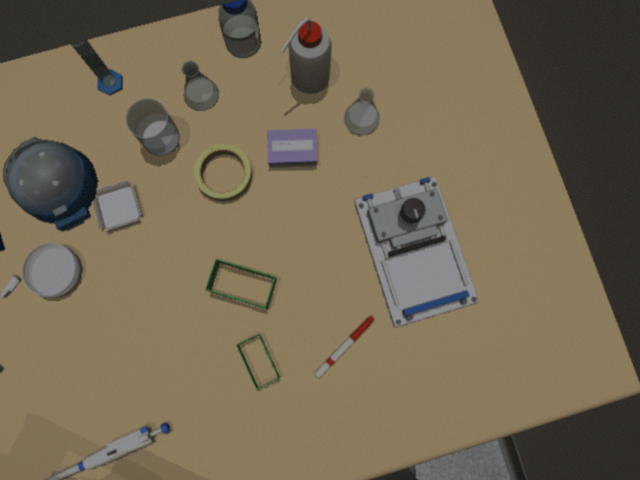

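View pics/scene0.png

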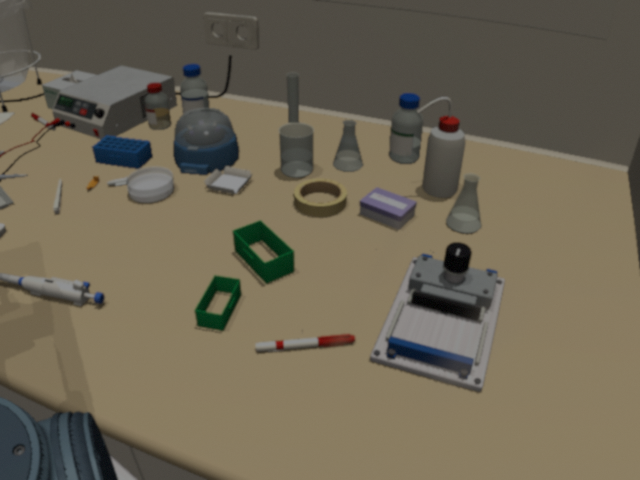

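The top view shows two green racks, at (242,285) and (259,361). The stage is centred near (416,252), with its knob at (413,210) and the blue fence near (436,303). I'll enlarge the racks and stage to read their corners.

Run:
```python
import cv2
im=cv2.imread('pics/top0.png')
a=cv2.resize(im[170:330,350:480],None,fx=3.6,fy=3.6,interpolation=cv2.INTER_CUBIC)
b=cv2.resize(im[250:400,200:285],None,fx=3.84,fy=3.84,interpolation=cv2.INTER_CUBIC)
print(a.shape,b.shape)
c=cv2.hconcat([a,b[:576]]);c=cv2.convertScaleAbs(c,alpha=1.5)
cv2.imwrite('pics/crop0.png',c)
```

```text
(576, 468, 3) (576, 326, 3)
```

View pics/crop0.png

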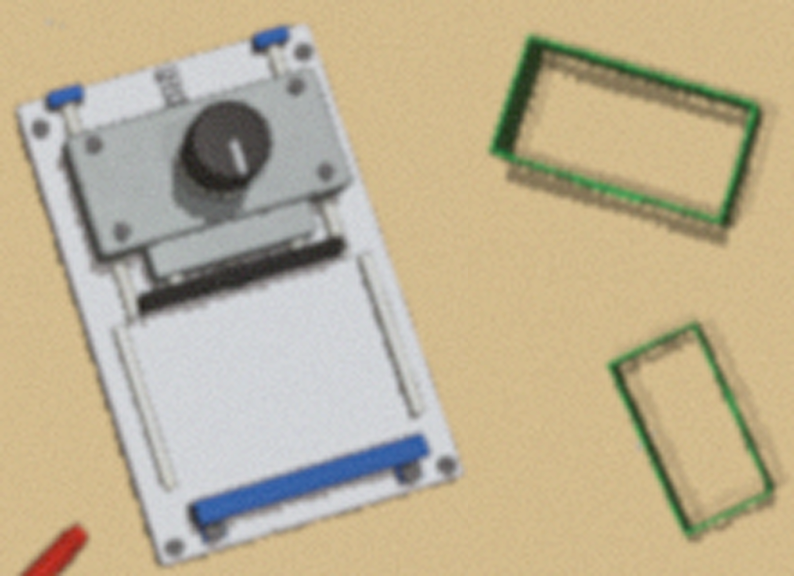

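The crop gives usable corners:
- **Rack tops:** the larger rack is (530,38), (760,105), (727,225), (494,152).
- **Bed corners:** (18,105), (303,25), (462,475), (165,565).
- **Knob top:** near (232,140).
- **Fence face top:** (191,507)–(424,433).
- **Jaw:** (140,310)–(342,245).

Run:
```python
from h import *; import pickle
np.set_printoptions(precision=1,suppress=True)
d=pickle.load(open('top0.pkl','rb'))
A=lambda p:np.array(p)/3.6+[350,170]-.36; B=lambda p:(np.array(p)-[468,0])/3.84+[200,250]-.37
for n,p in(('big',[(530,38),(760,105),(727,225),(494,152)]),('small',[(697,323),(773,490),(692,537),(612,363)])):
    w=p2w(d,B(p),43)[:,:2]; print(n,w.mean(0),np.linalg.norm(np.roll(w,-1,0)-w,axis=1)); e=w[1]-w[0]+w[2]-w[3]; print(np.degrees(np.arctan2(e[1],e[0])))
w=p2w(d,A([(18,105),(303,25),(462,475),(165,565)]),12)[:,:2]
print('bed',w.mean(0),np.linalg.norm(np.roll(w,-1,0)-w,axis=1))
ex=(w[2]+w[3]-w[0]-w[1]);ey=w[1]+w[2]-w[0]-w[3];print(np.degrees(np.arctan2(*ex[::-1])),np.degrees(np.arctan2(*ey[::-1])))
a=np.arctan2(*ex[::-1]);b=np.arctan2(*ey[::-1])-np.pi/2;a=(a+(b if abs(a-b)<1 else b))/2
M=np.array([[np.cos(a),np.sin(a)],[-np.sin(a),np.cos(a)]]);o=w.mean(0)
f=lambda p,z:(p2w(d,A(p),z)[:,:2]-o)@M.T
print('yaw',np.degrees(a));print('fence',f([(191,507),(424,433)],34),'jaw',f([(150,311),(345,252)],34));print('knob',f([(231,138)],90)); print('saddle',f([(65,145),(315,67),(350,183),(103,258)],39));print('lips',f([(120,325),(173,487),(366,255),(420,413)],20))
```

```text
big [525. 238.] [102.5  52.4 103.5  50.6]
-107.89179318581482
small [400.9 210.6] [75.2 38.  78.2 38.7]
-155.3725338251418
bed [580.4 -54.4] [145.  227.9 146.  228.5]
-164.53083601358307 -74.86559018298574
yaw -164.6982130982844
fence [[ 92.3 -56.8]
 [ 90.8  56. ]] jaw [[  1.5 -46.9]
 [  0.8  48.6]]
knob [[-55.3   0.4]]
saddle [[-83.6 -61.7]
 [-86.3  62.4]
 [-28.8  60. ]
 [-27.6 -61.1]]
lips [[  2.3 -59.8]
 [ 81.1 -59.4]
 [  3.4  61.8]
 [ 81.3  61.6]]
```

```bash
cat >> h.py <<'E'
SO=np.array([580.4,-54.4]); SA=np.radians(-164.7); SX=np.array([np.cos(SA),np.sin(SA)]); SY=np.array([-SX[1],SX[0]])
def st(x,y,z): return [*(SO+x*SX+y*SY),z]
def dn(deg): return [np.pi,0,np.radians(deg)]
E
python3 - <<'E'
from h import *
np.set_printoptions(precision=2,suppress=True)
print(robot.current_eef_rot(),robot.current_tcp_pos())
ik=robot.inverse_kinematics
for n,p,ys in(('rack',[525,238,60],(72.1,-107.9)),('place',st(45,.5,40),(105.3,-74.7)),('knob',st(-55,.5,59),range(-180,181,30)),('knobend',st(-19,.5,59),range(-180,181,30))):
    for y in ys:
        q=ik(p,dn(y)); print(n,y,None if q is None else np.array(q))
E
```

```text
[-3.14 -0.    2.88] [142.64 530.69 217.92]
rack 72.1 [ 0.23  0.45  1.67 -0.    1.02  0.54]
rack -107.9 [ 0.23  0.45  1.67  0.    1.02 -2.6 ]
place 105.3 [-0.33  0.43  1.78  0.    0.94 -0.6 ]
place -74.7 [-0.33  0.43  1.78 -0.    0.94  2.54]
knob -180 [-0.24  0.55  1.51  0.    1.08 -1.81]
knob -150 [-0.24  0.55  1.51  0.    1.08 -2.33]
knob -120 [-0.24  0.55  1.51  0.    1.08 -2.86]
knob -90 [-0.24  0.55  1.51 -0.    1.08  2.9 ]
knob -60 [-0.24  0.55  1.51 -0.    1.08  2.38]
knob -30 [-0.24  0.55  1.51 -0.    1.08  1.86]
knob 0 [-0.24  0.55  1.51 -0.    1.08  1.33]
knob 30 [-0.24  0.55  1.51 -0.    1.08  0.81]
knob 60 [-0.24  0.55  1.51 -0.    1.08  0.28]
knob 90 [-0.24  0.55  1.51  0.    1.08 -0.24]
knob 120 [-0.24  0.55  1.51  0.    1.08 -0.76]
knob 150 [-0.24  0.55  1.51  0.    1.08 -1.29]
knob 180 [-0.24  0.55  1.51  0.    1.08 -1.81]
knobend -180 [-0.27  0.49  1.61  0.    1.04 -1.84]
knobend -150 [-0.27  0.49  1.61  0.    1.04 -2.36]
knobend -120 [-0.27  0.49  1.61  0.    1.04 -2.89]
knobend -90 [-0.27  0.49  1.61 -0.    1.04  2.87]
knobend -60 [-0.27  0.49  1.61 -0.    1.04  2.35]
knobend -30 [-0.27  0.49  1.61 -0.    1.04  1.83]
knobend 0 [-0.27  0.49  1.61 -0.    1.04  1.3 ]
knobend 30 [-0.27  0.49  1.61 -0.    1.04  0.78]
knobend 60 [-0.27  0.49  1.61 -0.    1.04  0.26]
knobend 90 [-0.27  0.49  1.61  0.    1.04 -0.27]
knobend 120 [-0.27  0.49  1.61  0.    1.04 -0.79]
knobend 150 [-0.27  0.49  1.61  0.    1.04 -1.32]
knobend 180 [-0.27  0.49  1.61  0.    1.04 -1.84]
```

Run:
```python
from h import *
robot.move_gripper(1.0)
robot.move_ptp([525,238,90],dn(72.1))
print(robot.move_linear([525,238,24],speed=100,f_stop=6), robot.current_tcp_pos())
robot.move_gripper(0.3)
print('w',robot.current_gripper_width()*93,robot.current_finger_force())
robot.move_linear([525,238,130],speed=150)
print('w',robot.current_gripper_width()*93,robot.current_finger_force(),robot.current_t())
robot.move_ptp(st(45,.5,130),dn(105.3))
robot.move_linear(st(45,.5,62),speed=100)
a=cam('top')['img'];b=cam('scene')['img']
c=lambda i,x,y,w,h:cv2.resize(i[y:y+h,x:x+w],(400,480),interpolation=3)
cv2.imwrite('pics/hold.png',cv2.convertScaleAbs(cv2.hconcat([c(a,340,160,150,180),c(b,350,220,170,204)]),alpha=1.5))
```

```text
False [525.40838392 238.23480153  24.39902177]
w 53.61115063775523 30.0002521276474
w 53.18366255039562 29.999744296073914 4.5
```

View pics/hold.png

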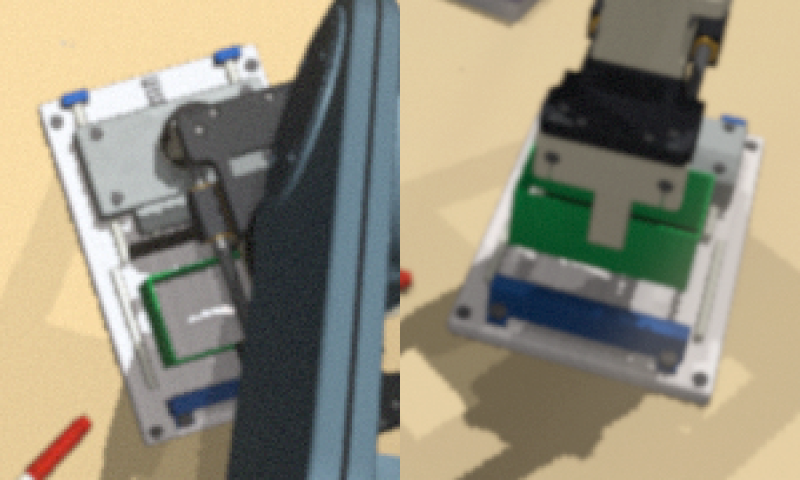

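The rack is held level and lined up over the bed. Its left-end top corners are near crop (145,283) and (170,362). I'll check those in stage coordinates, then lower.

Run:
```python
from h import *; import pickle
d=pickle.load(open('top0.pkl','rb'))
w=p2w(d,[(394.4,266.1),(403.7,295.7)],81)[:,:2]-SO
ys=w@SY; print(w@SX,ys)
if abs(ys.mean()+51.5)<3.5:
    print(robot.move_linear(st(45,.5,34.5),speed=25,f_stop=4),robot.current_tcp_pos(),robot.current_contact_force())
    robot.move_gripper(0.68); robot.move_linear(st(45,.5,120),speed=150)
    # step aside for a clear view
    robot.move_ptp(st(-55,.5,160),dn(180))
    a=cam('top')['img'];b=cam('scene')['img']
    c=lambda i,x,y,w,h:cv2.resize(i[y:y+h,x:x+w],(400,480),interpolation=3)
    cv2.imwrite('pics/placed.png',cv2.convertScaleAbs(cv2.hconcat([c(a,340,160,150,180),c(b,350,220,170,204)]),alpha=1.5))
print(robot.current_t(),robot.current_ft_torque(),robot.current_contact_force())
```

```text
[23.33946185 71.54856991] [-56.08288574 -56.53170699]
6.6 [-0.08202603  0.06535814 -0.00974232] [-0.59091893  0.3309593  -0.52247216]
```

Run:
```python
from h import *
robot.move_linear(st(44,3.5,60),speed=50)
print(robot.move_linear(st(44,3.5,34.5),speed=25,f_stop=4),robot.current_tcp_pos(),robot.current_contact_force())
robot.move_gripper(0.68); robot.move_linear(st(44,3.5,120),speed=150)
robot.move_ptp(st(-55,.5,160),dn(180))
a=cam('top')['img'];b=cam('scene')['img']
cv2.imwrite('pics/a.png',a)
c=lambda i,x,y,w,h:cv2.resize(i[y:y+h,x:x+w],(400,480),interpolation=3)
cv2.imwrite('pics/placed.png',cv2.convertScaleAbs(cv2.hconcat([c(a,340,160,150,180),c(b,350,220,170,204)]),alpha=1.5))
print(robot.current_t(),robot.current_ft_torque(),robot.current_contact_force())
```

```text
True [538.60855789 -69.28737039  36.10690089] [-0.75682429 -0.59221116  4.12299051]
10.0917 [-0.02875303 -0.02417496 -0.05193705] [ 0.33126755  0.38584936 -0.81502352]
```

View pics/placed.png

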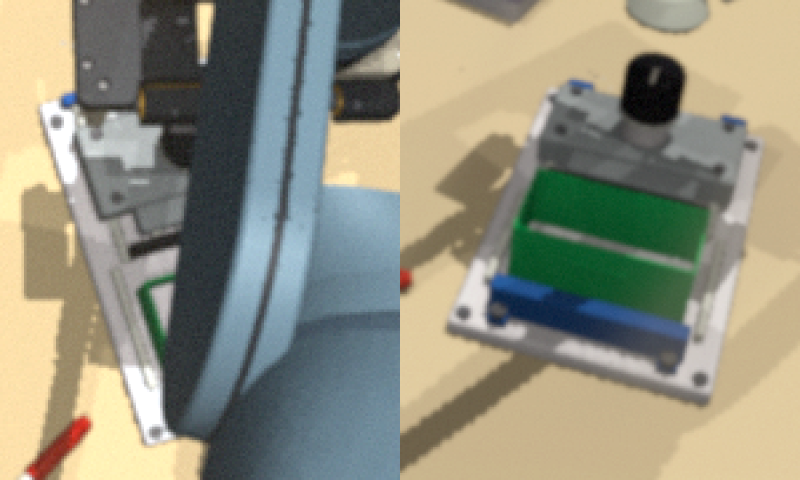

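The rack stands flat between the lips. At first contact the TCP was at z 36.1, as expected, and the knob is clear at scene-crop (655,90). Next I'll grip the knob and feed.

```bash
cat >> h.py <<'E'
Y0=195.
def turn(x0,y,phi,z=59,speed=14,**k):  # phi rad clockwise from grasp
    return robot.move_linear(st(x0+14*phi,y,z),[np.pi,0,np.radians(Y0)-phi],speed=speed,**k)
def rd(n=1):
    r=[np.r_[robot.current_contact_force(),robot.current_ft_torque()] for _ in range(n)]
    r=np.mean(r,0); return np.r_[r[:2]@SX,r[:2]@SY,r[2],r[5]]
E
python3 - <<'E'
from h import *
np.set_printoptions(precision=3,suppress=True)
robot.move_ptp(st(-55.2,.5,110),dn(Y0)); print('free',rd(10))
print(robot.move_linear(st(-55.2,.5,59),speed=80,f_stop=6)); print(rd(10))
robot.move_gripper(0.2); print('w',robot.current_gripper_width()*93,rd(10),robot.current_t())
for p in np.arange(.2,1.61,.2):
    turn(-55.2,.5,p,speed=12); print(round(p,2),rd(10))
print(robot.current_t(),robot.current_gripper_width()*93, (np.array(robot.current_tcp_pos())[:2]-SO)@np.c_[SX,SY], robot.current_eef_rot())
E
```

```text
free [0.316 0.333 0.716 0.018]
False
[-0.148  0.221  0.332  0.004]
w 35.73506086168621 [-0.103 -1.397  1.731 -0.049] 11.8
0.2 [ 0.056 -2.754  3.805 -0.174]
0.4 [-0.56  -4.51   4.623 -0.231]
0.6 [-0.734 -5.944  5.391 -0.233]
0.8 [-1.434 -7.562  4.049 -0.158]
1.0 [-2.186 -7.562  4.573 -0.235]
1.2 [-2.947 -7.056  5.498 -0.225]
1.4 [-4.104 -7.79   3.824 -0.268]
1.6 [-3.969 -7.848  4.406 -0.248]
14.8667 35.75931658850866 [-34.127  -0.776] [ 3.139 -0.002  1.806]
```

Run:
```python
from h import *; import pickle
d=cam('scene');pickle.dump(d,open('s1.pkl','wb'));b=d['img']
b0=pickle.load(open('scene0.pkl','rb'))['img']
c=lambda i,x,y,w,h:cv2.resize(i[y:y+h,x:x+w],(400,480),interpolation=3)
cv2.imwrite('pics/feed1.png',cv2.convertScaleAbs(cv2.hconcat([c(b0,360,220,150,180),c(b,360,220,150,180)]),alpha=1.5))
```

```text
(no output)
```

View pics/feed1.png

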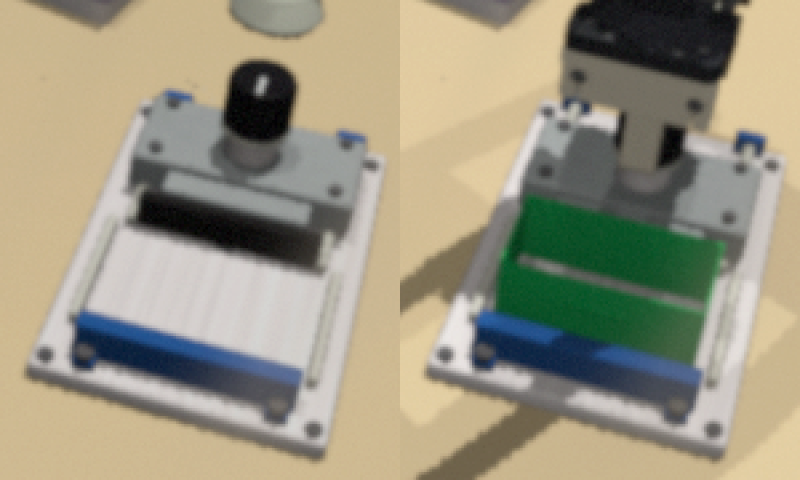

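Run:
```python
from h import *; import pickle
np.set_printoptions(precision=3,suppress=True)
d=pickle.load(open('s1.pkl','rb'))
w=p2w(d,[(418.1,275.1),(485.6,291.3),(414.4,284.1),(483,301.4)],39)[:,:2]; print((w-SO)@np.c_[SX,SY])
x,y=(np.array(robot.current_tcp_pos())[:2]-SO)@np.c_[SX,SY]
robot.move_gripper(0.55); print('free',rd(20))
# regrasp at felt centre, closing axis turned 90 deg to feel the other direction
robot.move_linear(st(x,y,59),dn(195-1.6*57.3+40),speed=20); print('free',rd(20))
robot.move_gripper(0.2); print('grip',rd(20),(np.array(robot.current_tcp_pos())[:2]-SO)@np.c_[SX,SY],robot.current_tcp_pos()[2],np.degrees(robot.current_eef_rot()[2]),robot.current_t())
```

```text
[[-38.781 -48.869]
 [-39.601  51.141]
 [-16.874 -49.005]
 [-16.479  50.862]]
free [ 0.182  0.344 -1.09  -0.071]
free [ 0.859 -0.03   0.393  0.006]
grip [ 3.604  1.798  1.191 -0.016] [-33.7    -0.447] 59.00855478047999 143.3070896938211 16.6833
```

```bash
cat >> h.py <<'E'
def rds(n=8,dt=.015):
    r=[]
    for _ in range(n): r.append(rd()); robot.sleep(dt)
    return np.mean(r,0),np.std(r,0)[3]
E
cat > creep.py <<'E'
from h import *
import h,sys,json
np.set_printoptions(precision=3,suppress=True)
h.Y0=np.degrees(robot.current_eef_rot()[2]) if len(sys.argv)<2 else 0
x0,y0=-33.2,-.5
log=[];p=0;base=None
while p<1.2:
    p+=.03; turn(x0,y0,p,speed=14*.2); m,s=rds(); log.append([p,m[3],s,m[0],m[1],m[2]])
    t=[abs(l[1]) for l in log]
    if p>.2:
        base=np.median(t[3:-3] if len(t)>10 else t[3:])
        if t[-1]>base+.12 or min(t[-2:])>base+.075: break
print(np.array(log)); print(h.Y0,base,p,robot.current_t()); json.dump([h.Y0,log],open('log.json','w'))
E
python3 creep.py
```

```text
[[ 0.03   0.149  0.033 -1.851  1.325 -2.06 ]
 [ 0.06  -0.023  0.027 -4.12   1.412 -2.781]
 [ 0.09  -0.051  0.022 -5.     1.121 -3.255]
 [ 0.12  -0.034  0.022 -5.045  1.073 -3.361]
 [ 0.15  -0.035  0.029 -5.194  1.291 -3.715]
 [ 0.18  -0.038  0.022 -5.177  1.203 -3.639]
 [ 0.21  -0.029  0.03  -5.326  1.188 -3.769]
 [ 0.24  -0.04   0.024 -5.454  1.148 -3.756]
 [ 0.27  -0.058  0.03  -5.793  0.707 -3.736]
 [ 0.3   -0.041  0.026 -5.33   0.796 -3.653]
 [ 0.33  -0.033  0.033 -5.682  0.747 -3.89 ]
 [ 0.36  -0.045  0.033 -5.486  0.857 -3.563]
 [ 0.39  -0.03   0.037 -5.786  0.871 -3.806]
 [ 0.42  -0.063  0.051 -5.56   1.249 -3.969]
 [ 0.45  -0.037  0.018 -6.128  0.763 -3.708]
 [ 0.48  -0.044  0.019 -5.896  1.043 -3.689]
 [ 0.51  -0.06   0.027 -5.844  0.581 -3.862]
 [ 0.54  -0.066  0.025 -6.145  0.886 -3.973]
 [ 0.57  -0.048  0.027 -6.144  1.27  -4.166]
 [ 0.6   -0.05   0.035 -6.063  0.47  -4.251]
 [ 0.63  -0.043  0.035 -6.556  0.723 -4.27 ]
 [ 0.66  -0.039  0.026 -6.079  0.679 -4.465]
 [ 0.69  -0.062  0.036 -6.271  0.699 -4.212]
 [ 0.72  -0.034  0.024 -6.29   0.87  -4.395]
 [ 0.75  -0.027  0.031 -6.52   0.725 -4.271]
 [ 0.78  -0.054  0.016 -6.706  0.653 -4.514]
 [ 0.81  -0.069  0.025 -6.895  0.514 -4.279]
 [ 0.84  -0.052  0.031 -6.892  0.682 -4.64 ]
 [ 0.87  -0.054  0.016 -7.     0.661 -4.416]
 [ 0.9   -0.047  0.027 -7.293  0.905 -4.654]
 [ 0.93  -0.053  0.033 -7.362  0.527 -4.486]
 [ 0.96  -0.064  0.025 -6.972  0.655 -4.835]
 [ 0.99  -0.052  0.017 -7.117  0.86  -4.693]
 [ 1.02  -0.027  0.039 -7.493  0.792 -4.587]
 [ 1.05   0.005  0.024 -7.672  0.929 -4.972]
 [ 1.08   0.082  0.031 -7.447  0.813 -5.195]
 [ 1.11   0.116  0.028 -7.965  1.071 -4.909]
 [ 1.14   0.147  0.027 -8.028  0.701 -5.198]
 [ 1.17   0.193  0.023 -8.098  0.825 -5.375]]
143.3070896938211 0.0447844053256967 1.1700000000000008 33.575
```

```bash
cat > creep2.py <<'E'
from h import *
import h,json
np.set_printoptions(precision=3,suppress=True)
h.Y0=json.load(open('log.json'))[0]
def go(ps,lim=.2):
    for p in ps:
        turn(-33.2,-.5,p,speed=14*.2); m,s=rds(8,.012); a=np.radians(h.Y0)-robot.current_eef_rot()[2]
        q=[robot.current_tcp_pos()[:2] for _ in range(4)]; x=((np.mean(q,0)-SO)@SX)
        print(round(p,3),np.r_[m[3],a,x,m[0]],flush=True)
        if m[3]>lim: break
    print(robot.current_t())
E
python3 - <<'E'
from creep2 import *
go([1.13,1.08,1.03,.98,.94]); print('fwd'); go([.97,.99,1.01,1.03,1.05,1.07,1.09])
E
```

```text
1.13 [  0.088   1.129 -18.654  -7.775]
1.08 [  0.017   1.079 -19.295  -7.693]
1.03 [ -0.058   1.03  -19.9    -7.628]
0.98 [ -0.116   0.98  -20.532  -6.787]
0.94 [ -0.111   0.94  -21.063  -7.318]
35.725
fwd
0.97 [ -0.071   0.97  -20.722  -7.092]
0.99 [ -0.079   0.99  -20.419  -6.956]
1.01 [ -0.035   1.01  -20.207  -7.371]
1.03 [ -0.012   1.03  -19.964  -7.622]
1.05 [  0.028   1.049 -19.717  -7.521]
1.07 [  0.068   1.069 -19.448  -7.979]
1.09 [  0.086   1.089 -19.191  -7.651]
37.9833
```

The forward and backward torque sweeps agree: contact begins at about 0.995 rad, and 1.09 rad gives about 10 N. I'll release, retreat and look.

Run:
```python
from h import *; import pickle
p=robot.current_tcp_pos()
robot.move_gripper(0.6); robot.move_linear([p[0],p[1],190],speed=120)
robot.move_j([1.105,0.259,1.535,0,1.348,-0.203])
d=cam('top');pickle.dump(d,open('t2.pkl','wb'));a=d['img'];b=cam('scene')['img']
c=lambda i,x,y,w,h:cv2.resize(i[y:y+h,x:x+w],(400,480),interpolation=3)
cv2.imwrite('pics/end.png',cv2.convertScaleAbs(cv2.hconcat([c(a,350,170,133,160),c(b,365,235,142,170)]),alpha=1.5))
print(robot.current_t(),robot.current_contact_force())
```

```text
42.5083 [-0.1933874  -0.05124282 -1.00837305]
```

View pics/end.png

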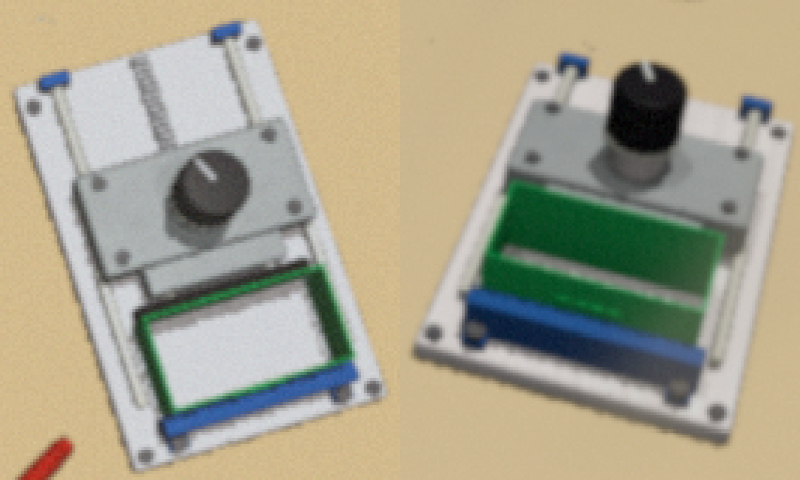

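The rack is upright between the lips and flat against the blue fence (crop (165,420)–(355,370)). The jaw bears on its back edge, and the other things are undisturbed.

```bash
python3 -c "
from bench import robot
print(robot.hand_in())"
```

```text
the job is handed in; nothing more can be done
None
```

I handed the job in at about 42.5 s: the rack stands upright and flat against the fence, clamped at roughly 10 N as estimated from the knob torque; the first approach overshot to about 14–18 N before I backed off and re-fed.

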